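# Photograph a tray of salvaged parts under the stereo microscope

### The job

Take a record picture of the loose parts in the steel tray: carry the tray level by its upright grip, spilling nothing, and set it gently down on the microscope's base, centred under the lens; do not knock the microscope. Then let go of it and on the control unit press, one at a time and each fully down, the light key (round), then the focus key (square, in the middle), then the capture key (the long bar). Leave the replay key (the other square one, at the right) and the spool, jar and bin alone.

Things in the scene. Friction and masses are not known exactly. Their poses are not given: they have to be found in the camera images.
- tray: Loose open sheet-steel tray, 100 (x) by 120 (y) by 16 mm high, walls and floor 3 mm, about 170 g, with four loose parts in it. Origin at the centre of its underside, z up. Its upright grip stands outside the middle of its -x side; at the start that side faces roughly the robot.
- tray_grip (a point): Middle of the tray's upright black grip, a plate 12 mm thick (tray y), 28 mm long (tray x), from 19 to 63 mm above the tray's underside; this point is 64 mm from the tray's centre towards -x, 44 mm up. Under the microscope there is no room above it for an upright gripper: hold it from the start with the tool leaning back, away from the tray in the plate's plane, 25 to 45 degrees from vertical.
- tray_mid (a point): Centre of the tray's inner floor, 3 mm above its underside.
- cap1_center (a point): Centre of a loose black capacitor in the tray, a cylinder 18 mm in diameter and 34 mm long lying on its side; it can roll. 14 g.
- cap2_center (a point): Centre of the smaller loose capacitor in the tray, 16 mm in diameter, 28 mm long, lying; it can roll. 14 g.
- core_center (a point): Centre of a loose ferrite ring in the tray, 32 mm outside diameter, 12 mm high. 22 g.
- relay_center (a point): Centre of a loose white relay in the tray, a block of 29 by 13 by 16 mm. 18 g.
- microscope: White stereo microscope, fixed. Origin on the bench under the lens. Base plate 22 mm thick, x -110 to 110, y -115 to 185 mm. Pole at y = +150 mm. Over the base hangs the head: black ring light 104 mm across, underside 172 mm above the bench, body 116 mm across (knobs to 80 mm from the axis) above it, up to 410 mm; eyepieces rise towards +x and -y, to x = 160, y = -120 mm, 350 to 490 mm up. Open below towards -x, +x, -y.
- stage (a point): Point on top of the microscope's base (22 mm above the bench) on the lens axis, at the centre of the round black insert, 94 mm across, flush with the base. The tray's centre belongs here; how the tray is turned does not matter.
- lens (a point): Centre of the underside of the ring light, 150 mm above the stage point.
- console: Grey camera control unit, 112 (x) by 190 (y) mm, fixed. Origin: centre of its underside. Its black panel slopes at 0.35 rad, facing up and towards -x (roughly the robot), from 28 mm high at the near edge to 68 mm at the far one. Four grey keys stand 9 mm proud, travel 5 mm square to the panel and spring back: about 1 N moves a key, 4.6 N takes it fully down.
- key_light_top (a point): Centre of the top of the light key: round, 28 mm in diameter, far row, at the left (+y) as seen from the robot. Its z axis points out of the panel.
- key_focus_top (a point): Centre of the top of the focus key: square, 25 mm, far row, in the middle, 56 mm from its neighbours.
- key_replay_top (a point): Centre of the top of the replay key: square, 25 mm, far row, at the right (-y). Not to be pressed.
- key_capture_top (a point): Centre of the top of the capture key: a bar 90 mm long (y) and 24 mm wide, near row, 53 mm down the slope from the far row.
- key_light (a joint): Travel of the light key: 0 up, 0.005 m fully down; it counts as pressed from about 0.004 m.
- key_focus (a joint): Travel of the focus key, likewise.
- key_capture (a joint): Travel of the capture key, likewise.
- key_replay (a joint): Travel of the replay key, likewise.
- spool: Bystander: spool of solder wire standing on the bench, 64 mm in diameter, 50 mm high. Origin at the centre of its underside.
- flux_jar: Bystander: closed jar, 52 mm in diameter, 55 mm high. Origin at the centre of its underside.
- bin: Bystander: open grey plastic bin, 110 by 150 by 50 mm. Origin at the centre of its underside.

How it is judged:
On the way, in this order (a step that is already met when the one before it is completed fails the run):
1. the tray is lifted clear of the bench by the gripper (height (world z) of tray above 0.035 m and contact force between the fingers and tray above 2 N), for 0.2 s.
2. the tray stands on the microscope's base, centred under the lens and let go (horizontal distance between tray_mid and stage below 0.015 m and z of tray in the frame of stage below 0.004 m and angle between tray's own z axis and vertical below 0.05 rad and contact force between the fingers and tray below 0.1 N), for 0.3 s.
3. the light key is pressed fully down (all of step 2 and value of joint key_light above 0.0038 m), for 0.05 s.
4. then the focus key is pressed fully down (all of step 2 and value of joint key_focus above 0.0038 m), for 0.05 s.
5. then the capture key is pressed fully down (all of step 2 and value of joint key_capture above 0.0038 m), for 0.05 s.
At the end, for the whole second after the job is handed in: The tray stands flat on the microscope's base, its centre within 15 mm of the lens axis, at rest and let go, with all four parts still in it; all keys are up again (horizontal distance between tray_mid and stage below 0.015 m and z of tray in the frame of stage below 0.004 m and angle between tray's own z axis and vertical below 0.05 rad and x of cap1_center in the frame of tray between -0.05 and 0.05 m and y of cap1_center in the frame of tray between -0.06 and 0.06 m and z of cap1_center in the frame of tray between 0 and 0.035 m and x of cap2_center in the frame of tray between -0.05 and 0.05 m and y of cap2_center in the frame of tray between -0.06 and 0.06 m and z of cap2_center in the frame of tray between 0 and 0.035 m and x of core_center in the frame of tray between -0.05 and 0.05 m and y of core_center in the frame of tray between -0.06 and 0.06 m and z of core_center in the frame of tray between 0 and 0.035 m and x of relay_center in the frame of tray between -0.05 and 0.05 m and y of relay_center in the frame of tray between -0.06 and 0.06 m and z of relay_center in the frame of tray between 0 and 0.035 m and linear speed of tray below 0.01 m/s and value of joint each of key_light, key_focus, key_capture, key_replay below 0.001 m); the robot touches nothing.
It fails at once if the tray is tipped more than 17 degrees or a part leaves it (angle between tray's own z axis and vertical above 0.3 rad or not ((x of cap1_center in the frame of tray between -0.05 and 0.05 m and y of cap1_center in the frame of tray between -0.06 and 0.06 m and z of cap1_center in the frame of tray between 0 and 0.035 m) and (x of cap2_center in the frame of tray between -0.05 and 0.05 m and y of cap2_center in the frame of tray between -0.06 and 0.06 m and z of cap2_center in the frame of tray between 0 and 0.035 m) and (x of core_center in the frame of tray between -0.05 and 0.05 m and y of core_center in the frame of tray between -0.06 and 0.06 m and z of core_center in the frame of tray between 0 and 0.035 m) and (x of relay_center in the frame of tray between -0.05 and 0.05 m and y of relay_center in the frame of tray between -0.06 and 0.06 m and z of relay_center in the frame of tray between 0 and 0.035 m))).
It fails at once if the tray is let fall (moving at over 0.3 m/s out of the fingers) or banged down (over 40 N on the microscope) ((linear speed of tray above 0.3 m/s and contact force between the fingers and tray below 0.1 N) or contact force between tray and microscope above 40 N).
It fails at once if the robot knocks the microscope (over 5 N) (contact force between any of the arm, the fingers and microscope above 5 N).
It fails at once if the replay key is pressed, or two keys are down at once (value of joint key_replay above 0.0025 m or value of joint each of key_light, key_focus above 0.0025 m or value of joint each of key_light, key_capture above 0.0025 m or value of joint each of key_focus, key_capture above 0.0025 m).
It fails at once if the spool, jar or bin is displaced more than 15 mm (distance of any of spool, flux_jar, bin from where it was at the start of the episode above 0.015 m).
It also fails if it takes over 61 s, if anything falls off the work surface, if the arm or the gripper's body presses on something with over 40 N, if the wrist force passes 120 N, or if a joint passes its speed limit or range.

### The arm

A 7-joint arm with a two-finger parallel gripper is mounted at the origin on the work surface. World frame = base frame: x ahead of the robot, y to its left, z up, the work surface at z = 0. Lengths are in m, angles in rad, forces in N, time in s.
With the tool pointing down it reaches from about 0.4 to 0.9 m from the base axis. Payload 5.5 kg.
Tool frame: the origin (TCP) lies midway between the tips of the shut fingers; the grasp point (between the pads) lies 19 mm behind it (manip.grip_depth is the distance from the TCP to the grasp point, in m); z points along the fingers, y is the line along which they close (so a half turn about z gives the same grasp; the last joint's range is limited). The gripper opens to 92 mm and grips with 3 to 60 N. Pads are 19 mm wide; open, the fingers measure 130 mm over their backs; the gripper's body (75 mm by 190 mm) begins 47 mm behind the grasp point.
Start: joints at [1.499, 0.501, -0.427, 1.55, 0.221, 1.138, -0.21], TCP at [0.214, -0.614, 0.227] pointing down, gripper open.
Joint ranges: [-2.88, 2.88], [-0.31, 2.03], [-1.54, 1.56], [0.2, 2.42], [-1.41, 4.55], [0.19, 2.02], [-2.57, 2.57]. Speed limits (rad/s): [2.57, 2.57, 3.14, 3.14, 3.14, 3.14, 3.14].

### API

Orientations are given as a unit quaternion [x, y, z, w].
In Python, from bench import manip, effector, viewer gives the robot as it stands. Calls block until the motion is done:
- manip.move_pose(position, orientation): joint-space move of the TCP to a pose.
- manip.servo_line(position, ori=None, vel=0.15): straight line of the TCP; ori=None keeps the orientation; vel is the mean speed in m/s.
- manip.movej(angles): joint-space move.
- effector.open_jaws() and effector.close(f_grip=None): open the fingers fully, or close them until they stop; f_grip is the grip in N (None keeps the last).
- manip.sleep(seconds).
- manip.solve_ik(position, orientation): joint angles nearest the present ones, or None.
- viewer.get_image(name): name is "side" or "top" or "wrist"; returns the picture (400x640x3 uint8, red, green, blue); there is no depth.
- viewer.get_calibration(name): a dict with "vfov" (degrees; the focal length in pixels is half the picture's height over the tangent of half this angle, whatever the lens; pixels are square), "cx", "cy" (the principal point, pixels), "dist_coeffs" ([k1, k2, p1, p2, k3] as OpenCV has them; the pictures are not rectified), "eye" and "attitude" of the camera in the world. Camera axes: x right, y down, z forward; pixel columns grow to the right and rows downward; lengths in m; the calibration is good to about 2 mm. A picture is of the moment at which its call begins: read the wrist's pose just before it. get_calibration takes no time and is no camera call; for the wrist camera it gives the pose at the moment of the call.
A pose or a line that the arm cannot do raises manip.PlanningError and nothing moves.
- manip.hand_in(): hands the job in; it is judged then, once.
Readings, each from a call of its own:
- manip.current_clock(): time.
- manip.current_q(): joint angles.
- manip.current_joint_velocities(): joint speeds.
- manip.current_tau(): joint torques, N m.
- manip.current_tool_pos(): TCP position.
- manip.current_tcp_rot(): TCP orientation.
- manip.current_force(): force on the tool from outside, world axes, zero at the start.
- manip.current_wrist_torque(): the same for the moment, N m.
- manip.current_finger_gap(): finger opening in m.
- manip.current_gripper_force(): force on a finger pad.
Only numpy, scipy, OpenCV 4.12 (cv2) and the standard library are available. Lean on these libraries where they do the work, as an engineer would, in place of code of your own. Each camera call takes 0.05 s, during which the arm holds its last target. There are 200 camera calls.

## Working session

There is one attempt and no reset: what is moved stays moved. The work goes in short steps, each a Python script; the robot and the scene stay as the last script left them, time stands still between calls to the robot, and variables do not carry over. Pictures are saved under pics/ and viewed, at most 10 in all, crops included, and the job is handed in when it is done.

```bash
mkdir -p pics; python3 - <<'E'
from bench import manip, effector, viewer
import cv2
for n in("top","side"):
    im=viewer.get_image(n); cv2.imwrite(f"pics/{n}0.png",im[:,:,::-1]); print(n,viewer.get_calibration(n))
print(viewer.get_calibration("wrist"),manip.current_clock(),manip.current_tool_pos(),manip.current_tcp_rot())
E
```

```text
top {'vfov': 46.51811065920877, 'cx': 319.4335968900593, 'cy': 202.00854877474373, 'dist_coeffs': array([-0.1019212,  0.       ,  0.       ,  0.       ,  0.       ]), 'eye': array([0.32325607, 0.00164585, 1.51995565]), 'attitude': array([-0.69419942,  0.71458838, -0.05538661,  0.06620372])}
side {'vfov': 52.373160370820116, 'cx': 316.589906032987, 'cy': 200.80752735765168, 'dist_coeffs': array([0.00586198, 0.        , 0.        , 0.        , 0.        ]), 'eye': array([ 0.43826125, -0.79719545,  0.90845815]), 'attitude': array([ 0.91907118, -0.07461344,  0.03586002, -0.38529867])}
{'vfov': 62.594367454664315, 'cx': 316.8741213174258, 'cy': 202.73472063856119, 'dist_coeffs': array([-0.00604054,  0.        ,  0.        ,  0.        ,  0.        ]), 'eye': array([ 0.28812719, -0.58836304,  0.3834273 ]), 'attitude': array([ 0.80650297, -0.57339989, -0.08432389,  0.11685463])} 0.1 [ 0.21331443 -0.61335653  0.22578955] [ 9.86017517e-01  1.66639509e-01 -1.25530720e-04 -8.44817251e-04]
```

View pics/top0.png

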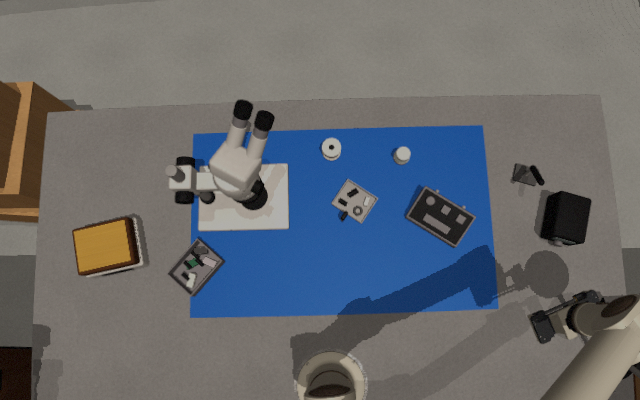

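View pics/side0.png

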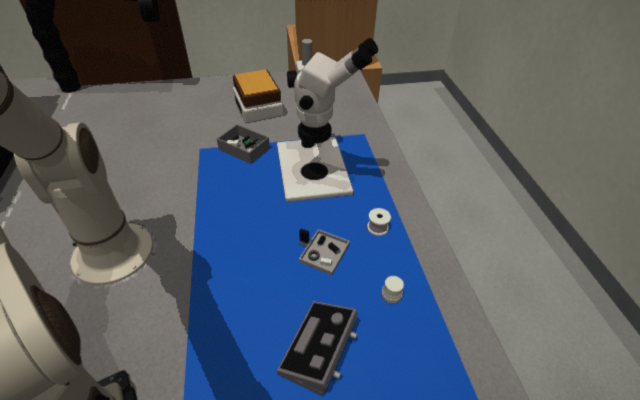

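```bash
cat > h.py <<'E'
import numpy as np, cv2
from scipy.spatial.transform import Rotation as R
from bench import manip, effector, viewer
def cam(c):
    f=200/np.tan(np.radians(c["vfov"])/2)
    K=np.array([[f,0,c["cx"]],[0,f,c["cy"]],[0,0,1]]); return K,np.array(c["dist_coeffs"]),R.from_quat(c["attitude"]),np.array(c["eye"])
def cast(c,px,z):
    K,d,r,e=cam(c); u=cv2.undistortPoints(np.array(px,float).reshape(-1,1,2),K,d).reshape(-1,2)
    v=r.apply(np.c_[u,np.ones(len(u))]); return e+v*((z-e[2])/v[:,2])[:,None]
def proj(c,P):
    K,d,r,e=cam(c); p=r.inv().apply(np.atleast_2d(P)-e)
    return cv2.projectPoints(p,np.zeros(3),np.zeros(3),K,d)[0].reshape(-1,2)
def tri(cs,pxs):
    A=np.zeros((3,3));b=np.zeros(3)
    for c,p in zip(cs,pxs):
        e=np.array(c["eye"]);v=cast(c,[p],0)[0]-e;v/=np.linalg.norm(v);M=np.eye(3)-np.outer(v,v);A+=M;b+=M@e
    return np.linalg.solve(A,b)
E
python3 - <<'E'
from h import *
for n in("top","side"):
    im=cv2.imread(f"pics/{n}0.png"); c=viewer.get_calibration(n)
    b,g,r=[im[:,:,i].astype(int) for i in range(3)]
    m=((b-r<60)).astype(np.uint8)*255
    # fill: non-blue blobs
    N,l,s,ce=cv2.connectedComponentsWithStats(m)
    for i in range(1,N):
        if 60<s[i,4]<20000:
            cn=cv2.findContours((l==i).astype(np.uint8),0,2)[0][0]; rc=cv2.minAreaRect(cn)
            print(n,s[i],np.round(cv2.boxPoints(rc),1).tolist(), np.round(cast(c,[rc[0]],0.0)[0],3))
im=cv2.imread("pics/top0.png");s=cv2.imread("pics/side0.png")
z=lambda i,x,y,w,h,k:cv2.resize(i[y:y+h,x:x+w],None,fx=k,fy=k,interpolation=cv2.INTER_CUBIC)
A=np.hstack([z(im,325,170,60,60,5),z(im,400,180,80,75,4)[:300],]); B=np.hstack([z(s,295,220,60,60,5),z(s,270,295,100,100,3)])
A=A[:,:600];B=B[:,:600]
C=np.vstack([z(im,190,155,110,85,3)[:255,:200*1+100],]);
cv2.imwrite("pics/c1.png",np.vstack([A,B]))
E
```

```text
top [321 137  20  24 380] [[321.0, 137.0], [340.0, 137.0], [340.0, 160.0], [321.0, 160.0]] [ 0.771 -0.021  0.   ]
top [393 146  18  19 261] [[393.0, 146.0], [410.0, 146.0], [410.0, 164.0], [393.0, 164.0]] [ 0.741 -0.26   0.   ]
top [ 331  179   47   45 1194] [[325.3999938964844, 209.89999389648438], [347.20001220703125, 177.1999969482422], [378.20001220703125, 197.8000030517578], [356.29998779296875, 230.5]] [ 0.578 -0.086  0.   ]
top [ 405  186   71   62 2361] [[403.6000061035156, 217.60000610351562], [425.0, 182.0], [477.6000061035156, 213.60000610351562], [456.29998779296875, 249.1999969482422]] [ 0.53  -0.378  0.   ]
side [367 208  24  28 524] [[365.5, 232.89999389648438], [370.0, 206.1999969482422], [391.5, 209.8000030517578], [387.1000061035156, 236.5]] [ 0.769 -0.003 -0.   ]
side [ 299  229   50   46 1517] [[288.6000061035156, 257.3999938964844], [302.79998779296875, 221.89999389648438], [349.70001220703125, 240.6999969482422], [335.5, 276.20001220703125]] [ 0.573 -0.08   0.   ]
side [381 276  23  28 496] [[379.8999938964844, 301.8999938964844], [382.8999938964844, 274.5], [404.1000061035156, 276.8999938964844], [401.1000061035156, 304.20001220703125]] [ 0.739 -0.242  0.   ]
side [ 277  301   81   95 4509] [[275.0, 373.20001220703125], [314.70001220703125, 289.79998779296875], [368.79998779296875, 315.6000061035156], [329.1000061035156, 398.8999938964844]] [ 0.531 -0.361  0.   ]
```

View pics/c1.png

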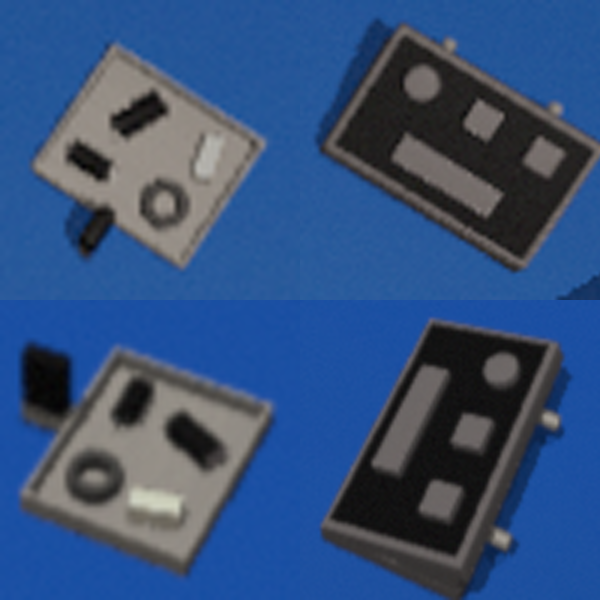

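```bash
python3 - <<'E'
from h import *
T,S=viewer.get_calibration("top"),viewer.get_calibration("side")
P=cast(T,[(348,178.6),(378,198.6),(362,223.6),(331.6,203)],.016); print("tray rim top",P.round(4).tolist(),P.mean(0)); 
d=(P[1]+P[0]-P[2]-P[3]); print("yaw",np.degrees(np.arctan2(d[1],d[0])),np.linalg.norm(d)/2)
Q=cast(S,[(319,289.7-0),(349.4,240.8)],.016)
Q=cast(S,[(295+118/5,220+47/5),(295+272/5,220+105/5),(295+185/5,220+265/5+1),(295+23/5,220+195/5)],.016);print("side",Q.mean(0))
k={}
for n,a,b in [("light",(430.25,200.75),(337,318.3)),("focus",(446,209.75),(327.3,339.7)),("replay",(460.75,219.5),(317.3,361.7)),("capture",(436.5,224),(307,335))]:
    k[n]=tri([T,S],[a,b]); print(n,k[n].round(4), (proj(T,k[n])-a).round(1),(proj(S,k[n])-b).round(1))
im=cv2.imread("pics/side0.png"); g=im.max(2)
roi=np.zeros_like(g); roi[155:185,295:338]=255
m=((g<60)&(roi>0)).astype(np.uint8)
N,l,s,ce=cv2.connectedComponentsWithStats(m);i=1+np.argmax(s[1:,4]); cn=cv2.findContours((l==i).astype(np.uint8),0,2)[0][0]
e=cv2.fitEllipse(cn);print(s[i],e,"stage",cast(S,[e[0]],.022))
W=cast(S,cn.reshape(-1,2),.022)[:,:2].astype(np.float32); print("mincircle",cv2.minEnclosingCircle(W), W.min(0),W.max(0))
print("base T",cast(T,[(288,164.5),(289.5,229),(198,230.5)],.022).round(3).tolist())
print("base S",cast(S,[(283,194),(350.5,191)],.022).round(3).tolist())
z=lambda i,x,y,w,h,k:cv2.resize(i[y:y+h,x:x+w],None,fx=k,fy=k,interpolation=cv2.INTER_CUBIC)
t=cv2.imread("pics/top0.png")
cv2.imwrite("pics/c2.png",np.hstack([z(im,270,130,90,75,4),z(t,190,155,110,75,4)]))
E
```

```text
tray rim top [[0.6608, -0.0755, 0.016], [0.5906, -0.1714, 0.016], [0.5096, -0.1153, 0.016], [0.5806, -0.0187, 0.016]] [ 0.5854063  -0.09523033  0.016     ]
yaw -35.0126318368897 0.09839831323877263
side [ 0.5862331  -0.09929045  0.016     ]
light [ 0.5708 -0.3333  0.059 ] [[0. 0.]] [[ 0. -0.]]
focus [ 0.5395 -0.3816  0.0603] [[0.  0.2]] [[ 0.3 -0.1]]
replay [ 0.5081 -0.4268  0.0601] [[-0.  -0.2]] [[-0.4  0.1]]
capture [ 0.4978 -0.3529  0.0396] [[0. 0.]] [[ 0. -0.]]
[301 163  27  17 356] ((314.2679748535156, 170.75709533691406), (15.993743896484375, 26.105627059936523), 89.25520324707031) stage [[0.6104976  0.23582224 0.022     ]]
mincircle ((0.6102792620658875, 0.23696517944335938), 0.04485265538096428) [0.5655305  0.19360998] [0.6545101 0.2786992]
base T [[0.714, 0.122, 0.022], [0.498, 0.12, 0.022], [0.502, 0.421, 0.022]]
base S [[0.495, 0.139, 0.022], [0.709, 0.119, 0.022]]
```

View pics/c2.png

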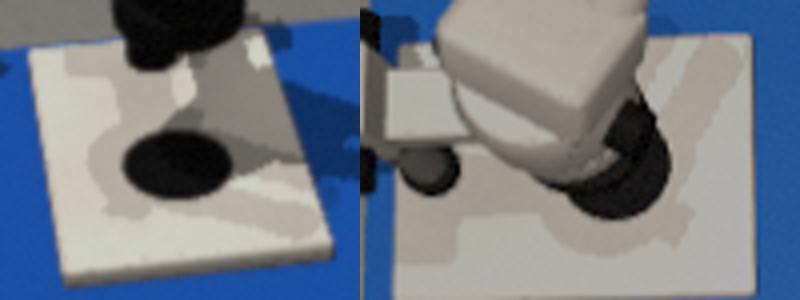

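```bash
cat >> h.py <<'E'
def tool(yaw,lean,s=1):   # tool z leans; x (camera side) away from the tray when s=1
    c,n=np.cos(lean),np.sin(lean); M=np.array([[-s*c,0,n],[0,s,0],[-s*n,0,-c]])
    return R.from_euler('z',yaw)*R.from_matrix(M)
GR=lambda ctr,z,yaw,up=.046:np.array([ctr[0],ctr[1],z])+R.from_euler('z',yaw).apply([-.064,0,up])
def tcp(ctr,z,yaw,lean,s=1,up=.046,back=0.):
    r=tool(yaw,lean,s); return GR(ctr,z,yaw,up)+r.apply([0,0,.019-back]),r.as_quat()
E
python3 - <<'E'
from h import *
D=np.radians
print(manip.grip_depth)
for s in(1,-1):
  for lean in (30,35,40):
    q=[manip.solve_ik(*tcp((.5855,-.097),0,D(-35),D(lean),s,back=b)) is not None for b in(0,.15)]
    print(s,lean,q,[ (ph,manip.solve_ik(*tcp((.609,.236),.022,D(ph),D(lean),s)) is not None) for ph in(-35,-20,0,20,40)])
p,q=tcp((.5855,-.097),0,D(-35),D(35),1,back=.13)
manip.move_pose(p,q)
print(manip.current_clock(),manip.current_q())
c=viewer.get_calibration("wrist");im=viewer.get_image("wrist");cv2.imwrite("pics/w1.png",im[:,:,::-1]);np.save("w1.npy",c,allow_pickle=True)
print(proj(c,[[.5855,-.097,.016]]),c)
E
```

```text
0.0188
1 30 [True, True] [(-35, True), (-20, True), (0, True), (20, True), (40, True)]
1 35 [True, False] [(-35, True), (-20, True), (0, True), (20, True), (40, True)]
1 40 [True, False] [(-35, True), (-20, True), (0, True), (20, True), (40, True)]
-1 30 [True, True] [(-35, True), (-20, True), (0, True), (20, True), (40, True)]
-1 35 [True, False] [(-35, True), (-20, True), (0, True), (20, True), (40, True)]
-1 40 [True, False] [(-35, True), (-20, True), (0, True), (20, True), (40, True)]Traceback (most recent call last):
  File "<stdin>", line 9, in <module>
bench.PlanningError: the arm cannot take that pose within its joint ranges
```

```bash
python3 - <<'E'
from h import *
D=np.radians
for L,h in((35,.12),(32,.12),(35,.09),(32,.09)):
    for b in (0,.05):
        p,q=tcp((.5855,-.097),0,D(-35),D(L),1,back=b,up=.046+h)
        j=manip.solve_ik(p,q)
        if j is not None: break
    if j is not None: break
print(L,h,b,j)
manip.move_pose(p,q)
print(manip.current_clock(),manip.current_q(),manip.current_tool_pos()-p)
c=viewer.get_calibration("wrist");im=viewer.get_image("wrist");cv2.imwrite("pics/w1.png",im[:,:,::-1]);np.save("w1.npy",c,allow_pickle=True)
print(proj(c,[[.5855,-.097,.016]]),c)
E
```

```text
35 0.12 0 [ 0.37603056  0.28210003 -0.64776694  2.31087317  1.37949885  0.61610187
 -0.4463129 ]
2.4 [ 0.3772066   0.28223151 -0.6468514   2.31009448  1.37926416  0.61648951
 -0.44630252] [ 0.00026399 -0.00120963  0.0002106 ]
[[316.90725983 152.95331737]] {'vfov': 62.594367454664315, 'cx': 316.8741213174258, 'cy': 202.73472063856119, 'dist_coeffs': array([-0.00604054,  0.        ,  0.        ,  0.        ,  0.        ]), 'eye': array([0.4183656 , 0.02069313, 0.23540382]), 'attitude': array([0.79927988, 0.41455871, 0.20037754, 0.38618854])}
```

View pics/w1.png

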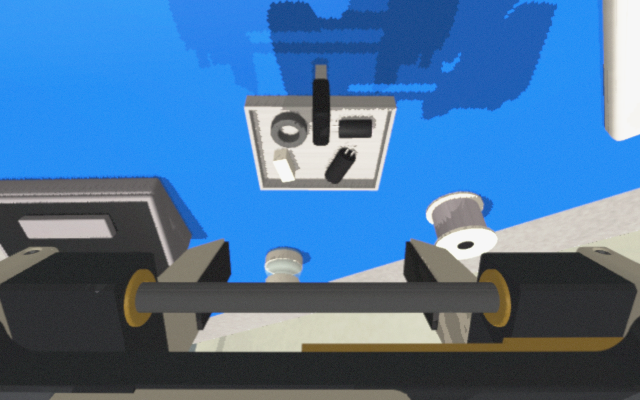

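```bash
python3 - <<'E'
from h import *
c=np.load("w1.npy",allow_pickle=True).item()
im=cv2.imread("pics/w1.png"); hsv=cv2.cvtColor(im,cv2.COLOR_BGR2HSV)
m=((hsv[:,:,1]<90)&(hsv[:,:,2]>70)).astype(np.uint8); m[:,:230]=0;m[:,415:]=0;m[:80]=0;m[200:]=0
m=cv2.morphologyEx(m,cv2.MORPH_CLOSE,np.ones((9,9)))
N,l,s,_=cv2.connectedComponentsWithStats(m);i=1+np.argmax(s[1:,4]);cn=cv2.findContours((l==i).astype(np.uint8),0,2)[0][0]
ap=cv2.approxPolyDP(cv2.convexHull(cn),5,True).reshape(-1,2);print(ap.tolist())
P=cast(c,[(246.5,96.5),(397,96),(380,190),(261,190)],.016)
print(P.round(4).tolist(),P.mean(0)); d=P[2]+P[3]-P[0]-P[1]; print(np.linalg.norm(d)/2,np.degrees(np.arctan2(d[1],d[0])))
e=P[1]+P[2]-P[0]-P[3];print(np.linalg.norm(e)/2,np.degrees(np.arctan2(e[1],e[0]))-90)
# grip plate
b=(im.max(2)<60).astype(np.uint8); g=b.copy();g[:,:300]=0;g[:,338:]=0;g[:60]=0;g[150:]=0
N,l,s,ce=cv2.connectedComponentsWithStats(g);i=1+np.argmax(s[1:,4]);print("grip blob",s[i],ce[i], cast(c,[(s[i,0]+s[i,2]/2,s[i,1]+s[i,3]-4)],.063))
E
```

```text
[[393, 96], [396, 109], [376, 190], [260, 189], [247, 96]]
[[0.5069, -0.1074, 0.016], [0.5727, -0.0133, 0.016], [0.6646, -0.0737, 0.016], [0.5944, -0.1733, 0.016]] [ 0.58465031 -0.09191296  0.016     ]
0.10972110100346348 -35.152022993722056
0.11828971351171874 -35.06687555760231
grip blob [ 313   79   17   66 1023] [320.69110459 111.16715543] [[ 0.54249135 -0.06287995  0.063     ]]
```

```bash
python3 - <<'E'
from h import *
c=np.load("w1.npy",allow_pickle=True).item()
P=np.r_[cast(c,[(246.5,96.5),(397,96)],0),cast(c,[(380,190),(261,190)],.016)]
print(P.round(4).tolist(),P.mean(0)); d=P[2]+P[3]-P[0]-P[1]; print(np.linalg.norm(d)/2,np.degrees(np.arctan2(d[1],d[0])))
Y=R.from_euler('z',np.radians(-35.1)); ctr=P.mean(0)
print("grip end in tray",Y.inv().apply(cast(c,[(321.3,142)],.063)[0]-ctr), "grip centre blob", Y.inv().apply(cast(c,[(320.7,111)],.044)[0]-ctr))
E
```

```text
[[0.5134, -0.1167, 0.0], [0.5839, -0.0158, 0.0], [0.6646, -0.0737, 0.016], [0.5944, -0.1733, 0.016]] [ 0.58907791 -0.09486715  0.008     ]
0.1003630314322448 -35.30671752423998
grip end in tray [-0.05561702 -0.00074531  0.055     ] grip centre blob [-0.06708774 -0.00110639  0.036     ]
```

```bash
python3 - <<'E'
from h import *
D=np.radians
effector.open_jaws()
ctr=(.587,-.096);yw=D(-35.2);L=D(35)
p,q=tcp(ctr,0,yw,L,up=.086); manip.servo_line(p,q,vel=.1)
p,q=tcp(ctr,0,yw,L); manip.servo_line(p,q,vel=.05)
print(manip.current_tool_pos()-p,manip.current_force(),manip.current_finger_gap())
effector.close(f_grip=55)
print(manip.current_finger_gap(),manip.current_gripper_force(),manip.current_force(),manip.current_tool_pos()-p)
p,q=tcp(ctr,.05,yw,L); manip.servo_line(p,q,vel=.04)
manip.sleep(.3)
print(manip.current_finger_gap(),manip.current_gripper_force(),manip.current_force(),manip.current_wrist_torque(),manip.current_clock())
c=viewer.get_calibration("wrist");im=viewer.get_image("wrist");np.save("w2.npy",c,allow_pickle=True)
s=viewer.get_image("side")
cv2.imwrite("pics/w2.png",np.hstack([im[40:290,180:480],s[180:305,250:400].repeat(2,0).repeat(2,1)])[:,:,::-1])
E
```

```text
[1.65126439e-04 2.06155275e-05 2.09210632e-04] [-0.42952809 -0.1482271  -0.33223529] 0.09162929301017654
0.011768928760727531 54.99831140041351 [ 0.04051841 -0.11610774 -0.10846476] [-6.54398685e-05 -3.06741661e-05 -3.36273358e-05]
0.011711115462851076 54.99752998352051 [ 0.95165848  0.1962086  -2.78346362] [ 0.64170757  0.66754663 -0.01881637] 7.4833
```

View pics/w2.png

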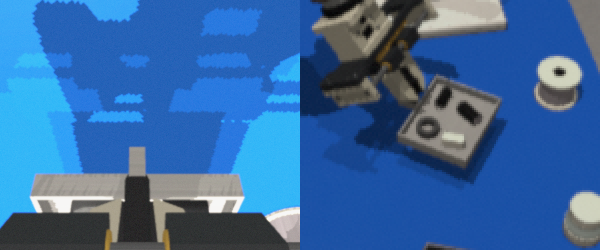

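```bash
python3 - <<'E'
from h import *
D=np.radians
S=viewer.get_calibration("side");c=np.load("w2.npy",allow_pickle=True).item()
for pitch in(0,3,6):
  g=GR((.587,-.096),.05,D(-35.2),.044)
  Y=R.from_euler('z',D(-35.2))*R.from_euler('y',D(pitch))
  X=np.array([[-.05,.06,.016],[.05,.06,.016],[.05,-.06,.016],[-.05,-.06,.016]])-[-.064,0,.044]
  print(pitch,proj(S,g+Y.apply(X)).round(1).tolist(), proj(c,g+Y.apply(np.array([[-.05,-.06,0],[-.05,.06,0]])-[-.064,0,.044])).round(1).tolist())
E
```

```text
0 [[318.4, 217.2], [351.0, 228.8], [333.3, 260.2], [298.8, 246.8]] [[213.3, 213.8], [417.4, 213.7]]
3 [[317.9, 217.2], [350.3, 230.0], [332.7, 261.3], [298.4, 246.8]] [[212.5, 210.5], [418.1, 210.4]]
6 [[317.4, 217.2], [349.5, 231.2], [331.9, 262.5], [297.9, 246.7]] [[211.7, 207.3], [418.9, 207.2]]
```

```bash
python3 - <<'E'
from h import *
D=np.radians; L=D(35)
for ctr,z,yw in [((.60,.02),.06,0),((.6095,.1),.05,0),((.6095,.236),.05,0),((.6095,.236),.022,0)]:
    print(manip.solve_ik(*tcp(ctr,z,yw,L)))
manip.servo_line(*tcp((.60,.02),.06,0,L),vel=.055)
manip.servo_line(*tcp((.6095,.236),.045,0,L),vel=.08)
print(manip.current_finger_gap(),manip.current_force(),manip.current_wrist_torque(),manip.current_clock(),manip.current_q())
s=viewer.get_image("side");cv2.imwrite("pics/s3full.png",s[:,:,::-1]);t=viewer.get_image("top");cv2.imwrite("pics/t3full.png",t[:,:,::-1])
cv2.imwrite("pics/s3.png",cv2.resize(s[110:230,240:380,::-1],None,fx=5,fy=5,interpolation=cv2.INTER_CUBIC))
E
```

```text
[ 0.45327864  0.40157338 -0.65287723  2.41513097  2.22902137  0.36626208
 -0.68193734]
[ 0.24542372  0.46789945 -0.67254104  2.36649127  2.02451669  0.49947605
 -0.64597203]
[-0.00709598  0.57337938 -0.76354796  2.23349836  1.74421923  0.71179869
 -0.58066674]
[-0.0335805   0.63880736 -0.73248736  2.23689594  1.84083961  0.73835755
 -0.66689786]
0.011675377997836068 [ 0.32474471  0.02990198 -2.67133987] [0.09654827 0.94130339 0.04146456] 12.1583 [-0.02056403  0.58043397 -0.74673789  2.23486658  1.76108726  0.70968915
 -0.59937456]
```

View pics/s3.png

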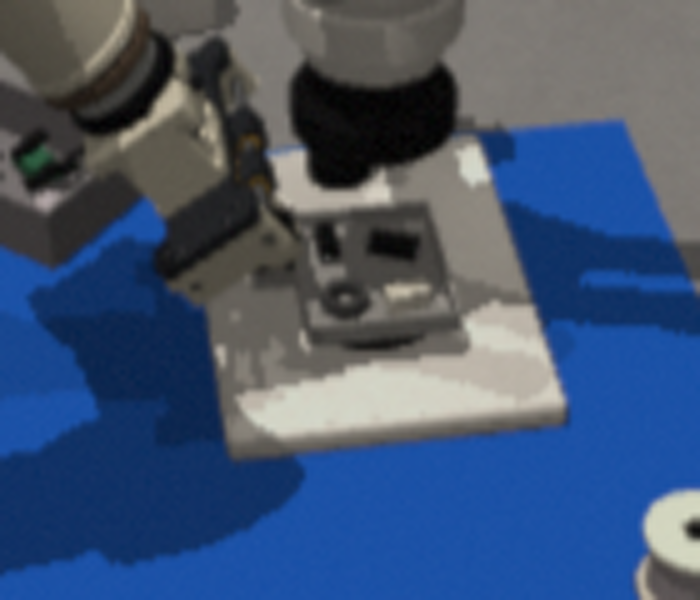

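```bash
python3 - <<'E'
from h import *
S=viewer.get_calibration("side")
P=cast(S,[(300.6,176.4),(332.6,173.8),(326,151)],.061);print(P.round(4).tolist(), "centre",(P[0]+P[2])/2)
m=(.6095,.236,.045)
print((proj(S,np.array(m)+[[-.05,-.06,.016],[.05,-.06,.016],[.05,.06,.016]])-[240,110])*5)
E
```

```text
[[0.5557, 0.1699, 0.061], [0.6583, 0.1665, 0.061], [0.659, 0.2865, 0.061]] centre [0.60735622 0.22818198 0.061     ]
[[307.55791943 325.11592084]
 [461.96142728 309.26862194]
 [428.22470535 196.50718566]]
```

```bash
python3 - <<'E'
from h import *
D=np.radians; L=D(35); ctr=(.610,.239)
manip.servo_line(*tcp(ctr,.027,0,L),vel=.04)
f0=manip.current_force();print(f0)
z=.027
while z>.015:
    z-=.001; manip.servo_line(*tcp(ctr,z,0,L),vel=.015)
    d=manip.current_force()-f0
    if d[2]>1.5: break
print(z,d,manip.current_wrist_torque(),manip.current_clock(), manip.current_tool_pos()-tcp(ctr,z,0,L)[0])
s=viewer.get_image("side");cv2.imwrite("pics/s4full.png",s[:,:,::-1])
cv2.imwrite("pics/s4.png",cv2.resize(s[110:230,240:380,::-1],None,fx=5,fy=5,interpolation=cv2.INTER_CUBIC))
print((proj(viewer.get_calibration("side"),np.array([*ctr,.022])+[[-.05,-.06,.016],[.05,-.06,.016],[.05,.06,.016]])-[240,110])*5+2)
E
```

```text
[-0.13321003 -0.51058686 -2.12429995]
0.020999999999999994 [-5.76836131 -1.3867551  10.04490852] [-0.19502092  0.60914391 -0.2682579 ] 14.3667 [1.34123839e-04 6.67824522e-05 9.90528295e-04]
[[310.30769068 351.06861476]
 [462.56967442 335.21730725]
 [429.3544355  222.48946479]]
```

View pics/s4.png

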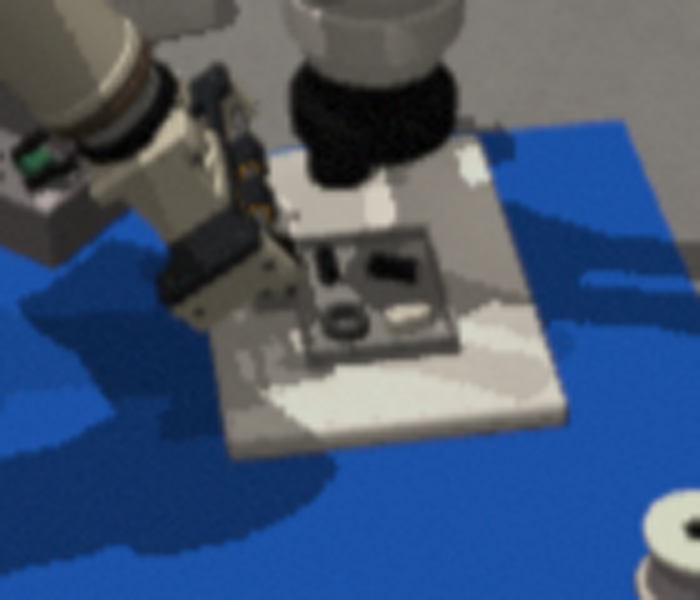

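```bash
cat >> h.py <<'E'
KEY=dict(light=(.5708,-.3333,.0595),focus=(.5395,-.3805,.0595),capture=(.4978,-.3529,.0405)); CY=np.radians(-34)
def kp(n,off,yaw=None,dx=0):
    yaw=CY if yaw is None else yaw
    r=tool(yaw,.35); return np.array(KEY[n])+r.apply([dx,0,-off]),r.as_quat()
E
python3 - <<'E'
from h import *
D=np.radians; L=D(35); ctr=(.610,.239)
effector.open_jaws()
print(manip.current_finger_gap(),manip.current_gripper_force(),manip.current_force())
p,q=tcp(ctr,.021,0,L)
def up(dx,dz):
    t=p+[-dx,0,dz]; return t,manip.solve_ik(t,q)
for dx,dz in((.07,.1),(.05,.08),(.04,.08),(.03,.08),(.02,.08)):
    t,j=up(dx,dz)
    if j is None: continue
    try: manip.servo_line(t,q,vel=.06); break
    except manip.PlanningError as e: print(dx,dz,e)
print(dx,dz,manip.current_force(),manip.current_clock())
manip.servo_line(np.array([t[0],.03,.19]),q,vel=.2)
effector.close(f_grip=20)
p2,q2=kp("focus",.13); manip.move_pose(p2,q2)
print(manip.current_tool_pos()-p2,manip.current_clock())
c=viewer.get_calibration("wrist");im=viewer.get_image("wrist");cv2.imwrite("pics/w5.png",im[:,:,::-1]);np.save("w5.npy",c,allow_pickle=True)
s=viewer.get_image("side");cv2.imwrite("pics/s5.png",s[:,:,::-1])
print({n:proj(c,[KEY[n]]).round(1).tolist() for n in KEY})
E
```

```text
0.09177389754954182 0.0 [-0.11677367  0.06677731 -0.40701492]
0.07 0.1 [-1.04101103  0.13238496  0.034489  ] 17.9167Traceback (most recent call last):
  File "<stdin>", line 14, in <module>
bench.PlanningError: the arm cannot follow that straight line within its joint ranges
```

```bash
python3 - <<'E'
from h import *
print(manip.current_tool_pos(),manip.current_q())
p2,q2=kp("focus",.13); print(manip.solve_ik(p2,q2))
p=manip.current_tool_pos()
manip.servo_line(p+[.02,-.12,.05],tool(np.radians(-15),.35).as_quat(),vel=.12)
manip.move_pose(p2,q2); effector.close(f_grip=20)
print(manip.current_tool_pos()-p2,manip.current_clock())
c=viewer.get_calibration("wrist");im=viewer.get_image("wrist");cv2.imwrite("pics/w5.png",im[:,:,::-1]);np.save("w5.npy",c,allow_pickle=True)
s=viewer.get_image("side");cv2.imwrite("pics/s5.png",s[:,:,::-1])
print({n:proj(c,[KEY[n]]).round(1).tolist() for n in KEY})
E
```

```text
[0.4869013  0.23891    0.15116999] [ 0.01072791  0.32087528 -0.87574224  2.32256174  1.43784316  0.66596501
 -0.44137905]
[ 0.8257207   0.28781591 -0.29984283  2.00909863  0.20024702  0.5142771
  1.37223803]
[8.21043041e-06 9.38747016e-06 6.69766384e-06] 22.3333
{'light': [[378.7, 192.1]], 'focus': [[315.9, 192.5]], 'capture': [[315.3, 132.0]]}
```

View pics/w5.png

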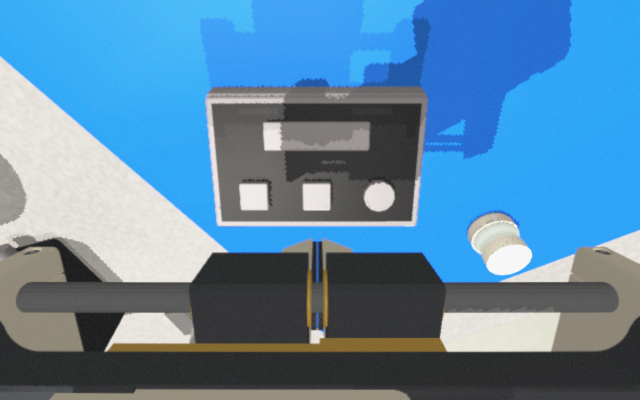

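```bash
cat > press.py <<'E'
import sys
from h import *
for n in sys.argv[1:]:
    p,q=kp(n,.03,dx=-.0025); manip.servo_line(p,q,vel=.1); manip.sleep(.2)
    f0=manip.current_force(); nz=tool(CY,.35).apply([0,0,-1.]); log=[]
    manip.servo_line(kp(n,.006,dx=-.0025)[0],vel=.06)
    off=.006
    while off>-.012:
        off-=.001; manip.servo_line(kp(n,off,dx=-.0025)[0],vel=.02)
        F=(manip.current_force()-f0)@nz; log.append((round(off*1e3),round(float(F),1)))
        if F>9: break
    manip.sleep(.15)
    print(n,log,round(float((manip.current_force()-f0)@nz),1),manip.current_clock())
    manip.servo_line(p,vel=.08)
E
python3 press.py light
```

```text
light [(5, 3.0), (4, 3.1), (3, 3.6), (2, 4.1), (1, 9.2)] 8.9 25.8833
```

```bash
sed -i 's/\.006/.010/g' press.py; python3 press.py focus capture; python3 - <<'E'
from h import *
p=manip.current_tool_pos(); manip.servo_line(p+[0,0,.12],vel=.12); manip.sleep(.3)
print(manip.current_force(),manip.current_clock())
s=viewer.get_image("side");cv2.imwrite("pics/s6.png",s[:,:,::-1])
E
```

```text
focus [(9, -0.1), (8, 1.0), (7, -0.5), (6, 2.3), (5, 3.5), (4, 3.3), (3, 3.4), (2, 4.4), (1, 10.1)] 9.9 30.1917
capture [(9, 0.1), (8, 0.3), (7, 1.8), (6, 2.0), (5, 2.7), (4, 3.5), (3, 4.5), (2, 7.4), (1, 17.6)] 18.2 34.4667
[ 1.32301769 -0.34856753 -0.07520925] 36.425
```

View pics/s6.png

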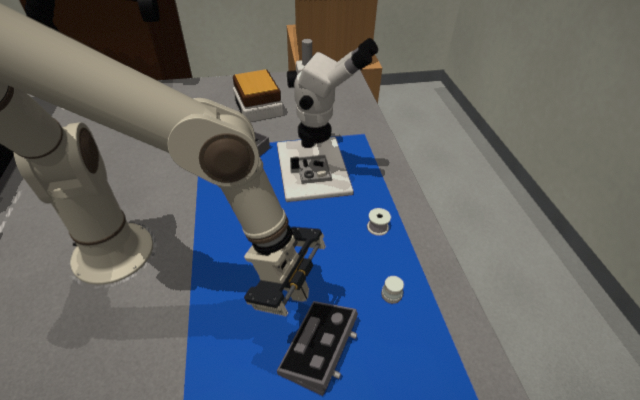

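```bash
python3 -c "
from bench import manip
print(manip.hand_in())"
```

```text
the job is handed in; nothing more can be done
None
```

The job is handed in at about 36 s on the robot's clock, and no verdict came back: the tray is on the microscope base within an estimated 5 mm of the lens axis with its parts in it, and light, focus and capture were each pressed to the bottom in that order.

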